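# Hang the nozzle tote on the rotary rack

### The job

Turn the rotary rack until its one empty hook stands over the tongue on the front of the rack's foot, then hang the nozzle tote from the table on that hook by the slot in its handle plate. Keep the tote upright so that no nozzle falls out, let it hang free and still with the hook still over the tongue, and leave the other things on the table where they are.

Things in the scene. Friction and masses are not known exactly. Their poses are not given: they have to be found in the camera images.
- tote: loose steel nozzle tote on the table, 0.3 to 0.65 kg: open tray 90 (its x) x 110 (y) x 45 mm high holding six fixed nozzles 56 mm high, with an upright handle plate across its middle, 8 mm thick (faces along +-x), 90 mm wide (y), top 175 mm above the underside. Same both ways round. Origin: centre of the underside, z up. Two like totes on the rack cannot come off.
- tote_slot (a point): top of the slot through the tote's handle plate, mid-width. The slot is 60 mm wide (y), from 70 to 130 mm above the tote's underside; this point is at 130 mm. Its upper edge is a shallow inverted V (20 degrees), highest here. The 45 mm of solid plate above it is the place to grip. Axes as the tote's.
- rack: fixed foot of the rotary rack: grey disc 220 mm across with a post, and a flat tongue 40 mm wide reaching 180 mm from the post's axis on the foot's -x side (roughly towards the robot). Origin: on the turning axis, at the table top; z up.
- front_mark (a point): point on the tongue, 130 mm from the turning axis, 8 mm above the table; the empty hook must stand above it. Axes as the foot's.
- turret (a joint): angle of the rack's head about its post (rad), anticlockwise from above; no end stops, stays where left (friction 0.3 N m). 0 or a full turn: empty hook over the tongue. Four hooks at 90 degrees: opposite the empty one a clamp, either side totes, to 175 mm from the axis and 230 mm high. The hub's top disc is 128 mm across, its top 196 mm above the table.
- hook_seat (a point): top of the empty hook's bar, 130 mm from the turning axis, 185 mm above the table; turns with the head. Its -x axis points outwards along the hook, z up. The hook is a level round bar, 10 mm thick, straight from the hub to 148 mm from the axis, then turned up: its tip ends 166 mm out and 25 mm above the seat.
- crank_grip (a point): grip point of the black crank knob, an upright cylinder 22 mm across that spins freely about itself, on the head's top, 50 mm from the turning axis, opposite the empty hook (on the head's +x). Point on the knob's axis, 238 mm above the table; knob from 200 to 255 mm. Led round in a circle it turns the head. Axes as the head's.
- tray: open steel tray without a handle, 85 x 70 mm, 35 mm high, on the table near the tote. Leave alone. Origin: centre of its underside.
- spray: white spray can, 60 mm across, 197 mm tall, upright. Leave alone. Origin: centre of its underside.
- brush: hand brush lying on the table. Leave alone. Origin: on its underside.
- hammer: hammer lying on the table. Leave alone. Origin: on its underside.
- bar: flat steel bar 50 x 160 x 25 mm lying on the table. Leave alone. Origin: centre of its underside.
Things that resemble listed ones, but are neither listed nor needed, are in the scene too. Leave any blue or turquoise look-alike of the tote alone.

How it is judged:
On the way, in this order (a step that is already met when the one before it is completed fails the run):
1. the empty hook is turned to stand over the tongue (horizontal distance between hook_seat and front_mark below 0.035 m), for 0.2 s.
2. the hook is through the slot of the tote's handle plate and the tote sits on it (x of tote_slot in the frame of hook_seat between -0.028 and 0.06 m and y of tote_slot in the frame of hook_seat between -0.02 and 0.02 m and z of tote_slot in the frame of hook_seat between -0.012 and 0.01 m), for 0.2 s.
At the end, for the whole second after the job is handed in: Empty hook over the tongue (within 45 mm); the tote hangs on it by its slot (28 mm outside to 60 mm inside the seat, 20 mm sideways, -12 to +10 mm in height), carried by the rack (over 1.5 N), tilt under 0.3 rad, over 30 mm off the table, at rest (0.04 m/s, 0.4 rad/s) (all of step 2 and horizontal distance between hook_seat and front_mark below 0.045 m and angle between tote's own z axis and vertical below 0.3 rad and height (world z) of tote above 0.03 m and contact force between tote and rack above 1.5 N and linear speed of tote below 0.04 m/s and angular speed of tote below 0.4 rad/s); the robot touches nothing.
It fails at once if the tote tipped more than 0.7 rad (angle between tote's own z axis and vertical above 0.7 rad).
It fails at once if another thing on the table moved more than 30 mm (distance of any of tray, spray, brush, hammer, bar from where it was at the start of the episode above 0.03 m).
It also fails if it takes over 67 s, if anything falls off the work surface, if the arm or the gripper's body presses on something with over 40 N, if the wrist force passes 120 N, or if a joint passes its speed limit or range.

### The arm

A 6-joint arm with a two-finger parallel gripper is mounted at the origin on the work surface. World frame = base frame: x ahead of the robot, y to its left, z up, the work surface at z = 0. Lengths are in m, angles in rad, forces in N, time in s.
With the tool pointing down it reaches from about 0.275 to 0.85 m from the base axis. Payload 5.2 kg.
Tool frame: the origin (TCP) lies at the very end of the fingers, on their centre line; the grasp point (between the pads) lies 19 mm behind it; z points along the fingers, x is the direction in which the jaws open and shut, and the axes are right-handed (so a half turn about z gives the same grasp; the last joint's range is limited). The gripper opens to 85 mm and grips with 20 to 120 N. Pads are 22 mm wide; open, the fingers measure 114 mm over their backs; the gripper's body (76 mm by 85 mm) begins 54 mm behind the grasp point. The pads swing forward as they close: fully open they stand 13 mm farther back than shut.
Start: joints at [-1.455, 0.259, 1.535, -0, 1.348, -0.203], TCP at [0.172, -0.522, 0.231] pointing down, gripper open.
Joint ranges: [-3.14, 3.14], [-0.91, 2.08], [0.19, 2.58], [-1.22, 4.36], [0.22, 2.71], [-3.12, 3.12]. Speed limits (rad/s): [2.57, 2.57, 3.14, 3.14, 3.14, 3.14].

### API

Orientations are given as [roll, pitch, yaw] about the fixed x, y, z axes, in that order (R = Rz(yaw) Ry(pitch) Rx(roll)).
In Python, from rig import monitor, capture, manip gives the robot as it stands.
- The arm moves only by the shell command python3 -m creep 'ROWS'. ROWS is a JSON object of lists of equal length, an entry for each row: "delta_pos": the shift along the tool's x, y, z in mm, a list of three; "yaw": the turn about the tool's z in degrees; "jaw": the closure in counts, from 0 (fully open) to 255 (shut). A call has 1 to 10 rows; each row is the pose to reach, as a shift and turn from the pose commanded when the call began, along the tool's axes at that moment; what a row does not reach only later rows make up. A row lasts 1/12 s, in which the tool goes at most 41.7 mm and 7.16 degrees, less where a joint would pass 70% of its speed; a pose out of reach is approached as far as the arm can. A call with a gripper value outside its range is refused whole. The fingers move at their own pace and stop on an object; the grip force is fixed at half the most. Time passes only in rows, so rows that repeat a pose let the fingers close. It gives the time, the measured TCP pose, the force and the opening at its end, in the units of the state.
- monitor.get_state(): the state, without advancing time (a new reading comes with each control period).
- capture(name): name is "scene" or "top"; returns a dict with "img" (420x560x3 uint8, red, green, blue), "depth" (420x560 float32, m along the optical axis (not along the pixel's ray), 0 where there is no reading), "intrinsics" (3x3 intrinsics, pixels), "extrinsics" (4x4, takes a point from camera to world coordinates). Camera axes: x right, y down, z forward; pixel columns grow to the right and rows downward; lengths in m; the calibration is good to about 2 mm. A picture is of the moment at which its call begins.
- manip.hand_in(): hands the job in, once; it reports no verdict.
The state is a dict: "time": time; "joints": joint angles; "joint_velocities": joint speeds; "joint_efforts": joint torques, N m; "position": TCP position; "tool_rot": TCP orientation; "wrist_force": force on the tool from outside, world axes, zero at the start; "torque": the same for the moment, N m; "finger_gap": finger opening in m.
Only numpy, scipy, OpenCV 4.12 (cv2) and the standard library are available. Lean on these libraries where they do the work, as an engineer would, in place of code of your own. Each camera call takes 0.05 s, during which the arm holds its last target.

## Working session

There is one attempt and no reset: what is moved stays moved. The work goes in short steps, Python scripts to look and compute and a shell command to move; the robot and the scene stay as the last step left them, time stands still between calls to the robot, and variables do not carry over. Pictures are saved under pics/ and viewed, and the job is handed in when it is done.

```bash
ls; mkdir -p pics; python3 - <<'E'
from rig import monitor, capture, manip
import cv2,numpy as np
s=monitor.get_state(); print(s)
for n in("scene","top"):
    c=capture(n); cv2.imwrite(f"pics/{n}0.png",c["img"][:,:,::-1]); np.savez(f"pics/{n}0.npz",**c)
    print(n,c["intrinsics"].tolist(),np.round(c["extrinsics"],3).tolist())
E
```

```text
pics
{'time': 0.0, 'joints': array([-1.45480218e+00,  2.59324269e-01,  1.53609969e+00, -4.39937707e-06,
        1.34799973e+00, -2.02816047e-01]), 'joint_velocities': array([-0.0021402 , -0.00100829, -0.00045211, -0.00089131,  0.00214631,
       -0.00214451]), 'joint_efforts': array([ 2.11156689e-04, -4.46032727e+01, -2.90572518e+01, -2.42506439e-04,
        1.18914907e-02,  1.55986874e-05]), 'position': array([ 0.17233946, -0.5217377 ,  0.23047812]), 'tool_rot': array([-3.14122803e+00,  1.79436636e-03, -1.25198483e+00]), 'wrist_force': array([ 0.45085356, -0.82709631,  0.37063537]), 'torque': array([-0.0184675 ,  0.02358152,  0.00774265]), 'finger_gap': 0.08530790306897358}
scene [[400.22472001393766, 0.0, 278.82085492739236], [0.0, 400.22472001393766, 204.35517901672566], [0.0, 0.0, 1.0]] [[0.327, 0.663, -0.674, 1.234], [0.945, -0.233, 0.229, -0.219], [-0.006, -0.712, -0.702, 0.953], [0.0, 0.0, 0.0, 1.0]]
top [[419.28736877246934, 0.0, 282.84217646764176], [0.0, 419.28736877246934, 209.49747206913494], [0.0, 0.0, 1.0]] [[0.011, -0.998, 0.069, 0.401], [-1.0, -0.012, -0.009, 0.048], [0.01, -0.069, -0.998, 1.382], [0.0, 0.0, 0.0, 1.0]]
```

View pics/scene0.png

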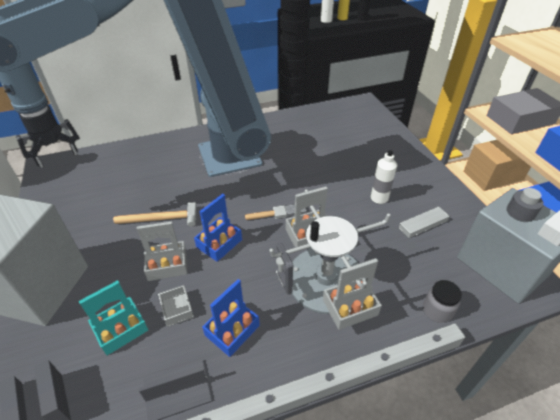

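View pics/top0.png

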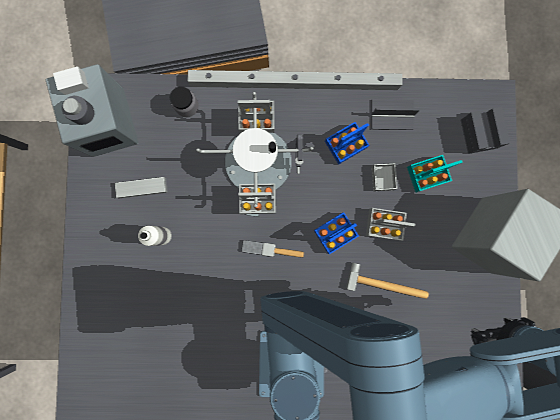

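Candidates for the tote: grey tray with handle at top (388,222) / scene (163,250); the blue ones at top (336,232) and (347,143); the turquoise one at (432,173); the two rack totes at (256,110) and (256,200); the tray without a handle at (385,177). By the description I choose the grey one at (388,222), and check it in a crop.

```bash
python3 - <<'E'
import cv2,numpy as np
t=cv2.imread("pics/top0.png"); s=cv2.imread("pics/scene0.png")
cv2.imwrite("pics/c1.png",cv2.resize(t[85:270,180:450],None,fx=2.96,fy=2.96,interpolation=cv2.INTER_CUBIC))
cv2.imwrite("pics/c2.png",cv2.resize(s[180:330,100:400],None,fx=2.66,fy=2.66,interpolation=cv2.INTER_CUBIC))
E
```

```text
(no output)
```

View pics/c1.png

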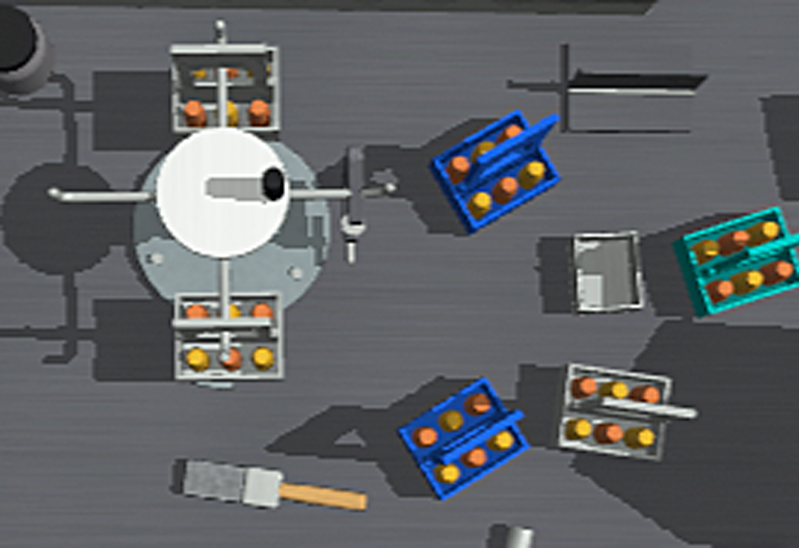

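View pics/c2.png

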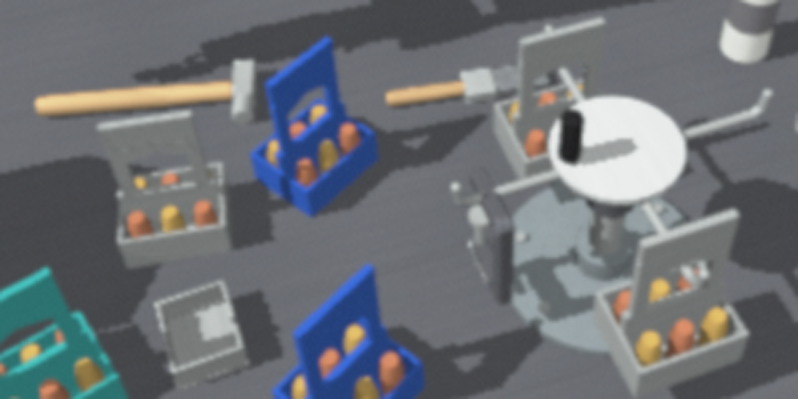

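```bash
cat > h.py <<'E'
import numpy as np,cv2
def load(n): return dict(np.load(n))
def ray(c,u,v):
    K,E=c["intrinsics"],c["extrinsics"]
    d=E[:3,:3]@np.array([(u-K[0,2])/K[0,0],(v-K[1,2])/K[1,1],1.]); return E[:3,3],d
def plane(c,u,v,z):
    o,d=ray(c,u,v); return o+d*(z-o[2])/d[2]
def dep(c,u,v):
    o,d=ray(c,u,v); z=c["depth"][int(round(v)),int(round(u))]; return o+d*z
def tri(c1,p1,c2,p2):
    o,d=ray(c1,*p1);q,e=ray(c2,*p2)
    A=np.stack([d,-e],1); t=np.linalg.lstsq(A,q-o,rcond=None)[0]
    a=o+d*t[0];b=q+e*t[1]; return (a+b)/2,np.linalg.norm(a-b)
def cloud(c):
    K,E=c["intrinsics"],c["extrinsics"];Z=c["depth"];v,u=np.indices(Z.shape)
    P=np.stack([(u-K[0,2])/K[0,0]*Z,(v-K[1,2])/K[1,1]*Z,Z],-1)@E[:3,:3].T+E[:3,3]
    P[Z==0]=np.nan; return P
E
python3 - <<'E'
from h import *
np.set_printoptions(precision=4,suppress=True)
T,S=load("pics/top0.npz"),load("pics/scene0.npz")
def disc(c,box,th):
    x0,y0,x1,y1=box; im=c["img"][y0:y1,x0:x1].astype(int)
    m=((im.min(2)>th)).astype(np.uint8); m=cv2.morphologyEx(m,cv2.MORPH_OPEN,np.ones((7,7)))
    cs=max(cv2.findContours(m,0,1)[0],key=cv2.contourArea); e=cv2.fitEllipse(cv2.convexHull(cs)); return (e[0][0]+x0,e[0][1]+y0),e
pt,et=disc(T,(220,115,300,190),180); ps,es=disc(S,(290,205,370,265),180)
print(pt,et,ps,es); print(tri(T,pt,S,ps)); print(plane(T,*pt,.196),plane(S,*ps,.196))
for n,c in(("T",T),("S",S)):
    P=cloud(c); bz=P[...,2]
    m=(np.abs(bz-.196)<.004)&(c["img"].min(2)>180); print(n,"disc depth z",np.median(bz[m]),m.sum(), P[m].mean(0))
for n,c,box in(("T",T,(255,135,285,165)),("S",S,(305,215,325,245))):
    x0,y0,x1,y1=box; im=c["img"][y0:y1,x0:x1].max(2); m=(im<60).astype(np.uint8)
    k,l,st,ce=cv2.connectedComponentsWithStats(m); 
    for i in range(1,k):
        if st[i,4]>15: print(n,"knob",st[i],ce[i]+[x0,y0])
T4=T["img"]
cv2.imwrite("pics/c3.png",cv2.resize(T4[95:225,185:330,::-1],None,fx=5,fy=4.6,interpolation=cv2.INTER_NEAREST))
cv2.imwrite("pics/c4.png",cv2.resize(T4[200:250,360:430,::-1],None,fx=10,fy=10,interpolation=cv2.INTER_NEAREST))
cv2.imwrite("pics/c5.png",cv2.resize(S["img"][215:285,130:200,::-1],None,fx=8,fy=8,interpolation=cv2.INTER_NEAREST))
E
```

```text
(254.40410614013672, 149.50590133666992) ((34.40410614013672, 34.50590133666992), (43.478309631347656, 43.750553131103516), 166.107666015625) (332.32966232299805, 235.6442928314209) ((42.32966232299805, 30.6442928314209), (39.412208557128906, 48.76869583129883), 97.0711898803711)
(array([0.6543, 0.1195, 0.1915]), np.float64(0.0014673082246954839))
[0.6537 0.1199 0.196 ] [0.6576 0.1168 0.196 ]
T disc depth z 0.19639188322492007 1171 [0.6531 0.1238 0.1963]
S disc depth z 0.19583152896914824 1342 [0.5907 0.2153 0.1958]
T knob [14  7  7 11 62] [271.9516 146.8871]
S knob [  6   7   7  19 104] [314.2885 230.9327]
```

View pics/c3.png

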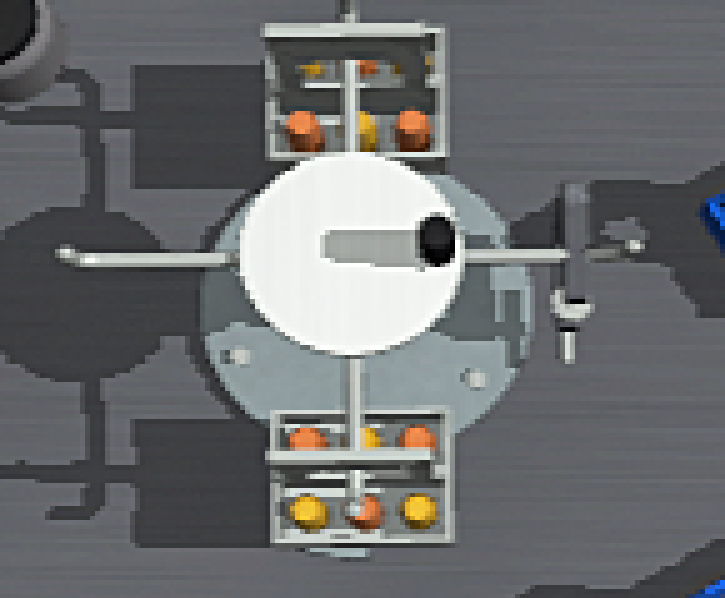

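View pics/c4.png

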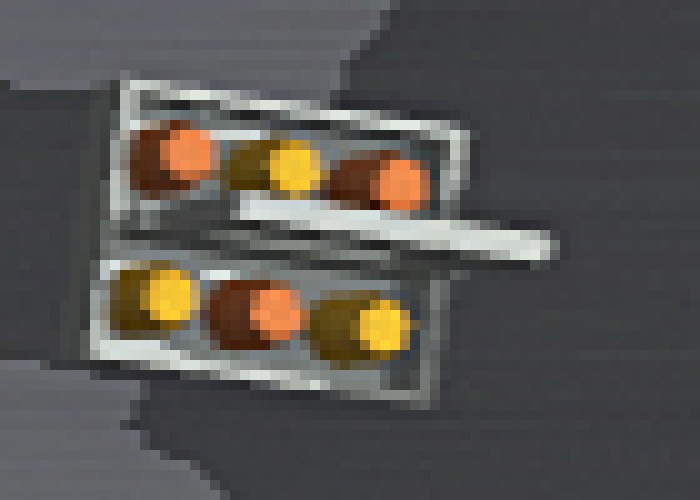

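View pics/c5.png

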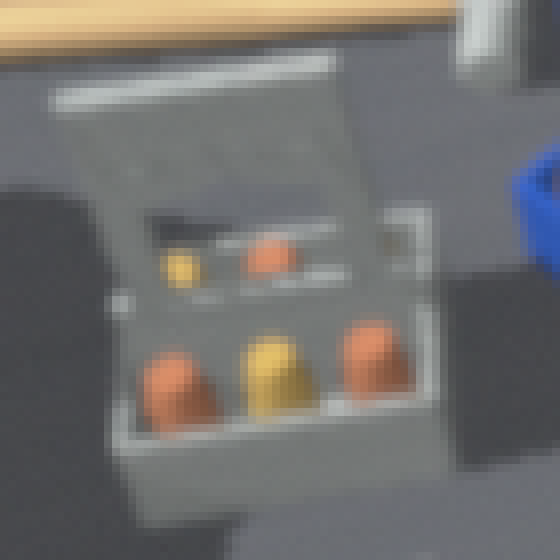

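```bash
python3 - <<'E'
from h import *
np.set_printoptions(precision=4,suppress=True)
T,S=load("pics/top0.npz"),load("pics/scene0.npz")
A=np.array([.6545,.1193])
q=plane(T,252.5,216,.008); print("tongue end",q, np.linalg.norm(q[:2]-A), np.degrees(np.arctan2(*(A-q[:2])[::-1])))
# hook tip
h=plane(T,185+66/5,95+253/4.6,.21); print("hook tip",h,np.linalg.norm(h[:2]-A),np.degrees(np.arctan2(*(h[:2]-A)[::-1])))
P=cloud(T)
for u,v in((210,151),(216,151),(222,151)): 
  x=plane(T,u,95+258/4.6,.18); print(x,np.degrees(np.arctan2(*(x[:2]-A)[::-1])))
print("knob top",plane(T,185+437/5,95+236/4.6,.255), tri(T,(272.2,146.2),S,(314.7,224)))
# tote
a,b=(384,220.7),(415.2,224.7)
print("plate L",tri(T,a,S,(172.2,222.6)),plane(T,*a,.175),"R",tri(T,b,S,(136.7,227.6)),plane(T,*b,.175))
A1,B1=plane(T,*a,.175),plane(T,*b,.175);print((A1+B1)/2,np.linalg.norm(A1-B1),np.degrees(np.arctan2(*(A1-B1)[:2][::-1])))
cs=[(372.2,208.2),(406.3,212.8),(403.0,240.2),(369.4,235.7)]
cc=np.array([plane(T,*c,.045) for c in cs]);print(cc,cc.mean(0),[np.linalg.norm(cc[i]-cc[i-1]) for i in range(4)])
for i,j in((0,1),(3,2)): print(np.degrees(np.arctan2(*(cc[i]-cc[j])[:2][::-1])))
PT=cloud(T); m=(PT[...,2]>.165)&(PT[...,2]<.185); m[:,:375]=0;m[:,425:]=0;m[:205]=0;m[245:]=0
print(m.sum(),PT[m].mean(0)); d=PT[m][:,:2]-PT[m][:,:2].mean(0); print(np.linalg.svd(d)[2][0],np.ptp(d,axis=0))
PS=cloud(S); m=(PS[...,2]>.14)&(PS[...,2]<.18); m[:,:130]=0;m[:,180:]=0;m[:215]=0;m[245:]=0
print(m.sum(),PS[m].mean(0),PS[m][:,2].max()); d=PS[m][:,:2]-PS[m][:,:2].mean(0); print(np.linalg.svd(d)[2][0])
E
```

```text
tongue end [0.4731 0.1341 0.008 ] 0.18204957085797943 -4.656772519191993
hook tip [0.6472 0.2776 0.21  ] 0.15845338126893224 92.65641061400221
[0.6507 0.2493 0.18  ] 91.65898044616601
[0.651  0.2319 0.18  ] 91.79659663863816
[0.6512 0.2146 0.18  ] 91.98433099906525
knob top [0.6506 0.0675 0.255 ] (array([0.6519, 0.0682, 0.2505]), np.float64(0.00012507673681426252))
plate L (array([ 0.4555, -0.2559,  0.1714]), np.float64(0.0019140969594946392)) [ 0.4551 -0.2559  0.175 ] R (array([ 0.4448, -0.3461,  0.1735]), np.float64(0.0010796240665794548)) [ 0.4446 -0.3462  0.175 ]
[ 0.4499 -0.301   0.175 ] 0.09084130547468049 83.35885989060021
[[ 0.5006 -0.251   0.045 ]
 [ 0.4871 -0.3604  0.045 ]
 [ 0.3995 -0.3491  0.045 ]
 [ 0.4126 -0.2417  0.045 ]] [ 0.45   -0.3005  0.045 ] [np.float64(0.08851520613190869), np.float64(0.1102528681164664), np.float64(0.08840715793001985), np.float64(0.1081272254078286)]
82.98247023033676
83.03327223726986
94 [ 0.4512 -0.2974  0.1751]
[0.135  0.9908] [0.0168 0.0896]
398 [ 0.4541 -0.3024  0.161 ] 0.1781114093861701
[-0.1297 -0.9916]
```

```bash
python3 - <<'E'
from h import *
np.set_printoptions(precision=2,suppress=True,linewidth=200)
G=np.zeros((16,28))
for n in("top","scene"):
    P=cloud(load(f"pics/{n}0.npz")).reshape(-1,3);P=P[~np.isnan(P).any(1)]
    for x,y,z in P:
        i=int((x-.1)//.05);j=int((.5-y)//.05)
        if 0<=i<16 and 0<=j<28 and z<.7: G[i,j]=max(G[i,j],z)
print("cols y from .5 down; rows x from .1");
for i in range(16): print(round(.1+.05*i,2),(G[i]*100).astype(int))
E
```

```text
cols y from .5 down; rows x from .1
0.1 [ 0  0  0  0  0  0  0  1 27 28 28 22  1  0  0 69 69 67 65 64 63  0  0  0  0  0  0  0]
0.15 [ 0  0  0  0  0  0  0  0 37 55 69 41 57 69 69 69 69 67 33 59 62 51  0  0  0  0  0  0]
0.2 [ 0  1  1  0  0  0  0  0 39 57 69 44 64 63  0 65 66 66 65 64 61 49  0  0  0  0  0  0]
0.25 [ 0  0  0  0  0  0  0  0 19 56 69 69 69 69  3  2  3  2  0  0  0  0 25 26  0  0  0  0]
0.3 [ 0  0  0  0  0  0  0  2  2  1  2  0  1  2  3  0  0  0  0  0  0 26 26 26  0  0  0  0]
0.35 [15 20 15  0  0  0  2  2  2  2  2 17 17  5  0  0  3  0  0  0 26 26 26 26 26  0  0  0]
0.4 [15 20 15  0  0  0  0  0  0  0  0 17 18 17  4 17 17  7  0  0 26 26 26 26 26  0  0  0]
0.45 [ 1  0  0  0  0  1 11 21 11  0  0  0  5  9  7 17 17  5  0  0  0 26 26 26 26  0  0  0]
0.5 [ 3  2  0  0  0  0 23 23 23  0  0  0  0  0  4  4  1  1  0  0  0 26 26 26  9  0  0  0]
0.55 [ 3  3  0  0  0  1 20 20 20  2  0  0  0  0  0  3  4  7  6  6  4  0  1  0  0  0  0  0]
0.6 [ 0  0  0  0 21 18 20 20 25 13 19  0  2  0  0  3  4 17 18 18  4  0  0  0  0  0  0  0]
0.65 [ 0  1  0  0 21 19 20 20 25 19 21  0 17 17  4  2  3  4  5  6  1  8  8  0  1  0  0  0]
0.7 [ 0  1  1  0  0  1 19 20 20  2 18  3 18 18 17  0  0  0  0  0  0  8  8  8  0  0  0  0]
0.75 [ 0  0  0  0  1  1 23 23 23  0  0  0  4  6  5  1  1  1  0  0  0  8  8  8  0  0  0  0]
0.8 [ 0  1  9  9  1  0 11 21 11  0  0  0  0  0  0  7  7  7  6  0  0  8  8  8  0  0  0  0]
0.85 [0 0 9 9 0 0 1 0 0 0 0 0 0 0 0 1 1 1 0 0 0 0 0 1 0 0 0 0]
```

```bash
python3 -m creep '{"delta_pos":[[0,0,-30],[0,0,-70],[0,0,-110],[-20,-32,-110],[-41,-64,-110],[-61,-96,-110],[-82,-128,-110],[-102,-160,-110],[-123,-192,-110],[-144,-224,-110]],"yaw":[0,0,0,0,-5,-10,-15,-20,-25,-30],"jaw":[0,0,0,0,0,0,0,0,0,0]}'
```

```text
time: 0.93
position: [0.3406, -0.3136, 0.341]
tool_rot: [-3.141, 0.0, -0.725]
wrist_force: [-0.4, -0.3, 0.4]
finger_gap: 0.0853
```

```bash
python3 -m creep '{"delta_pos":[[-2,-40,0],[-4,-80,0],[-6,-120,0],[-8,-160,0],[-9,-200,0],[-10,-240,0],[-12,-280,0],[-14,-320,0],[-16,-360,0],[-17,-400,0]],"yaw":[-4,-9,-13,-18,-22,-27,-31,-36,-40,-43],"jaw":[0,0,0,0,0,0,0,0,0,0]}'
python3 - <<'E'
from rig import monitor,capture
import numpy as np,cv2
print(monitor.get_state()["position"],monitor.get_state()["tool_rot"])
for n in("top","scene"):
    c=capture(n);np.savez(f"pics/{n}1.npz",**c);cv2.imwrite(f"pics/{n}1.png",c["img"][:,:,::-1])
t=cv2.imread("pics/top1.png")[90:250,180:330];s=cv2.imread("pics/scene1.png")[150:310,240:400]
cv2.imwrite("pics/v1.png",cv2.resize(np.hstack([t,s]),None,fx=2.5,fy=2.5,interpolation=cv2.INTER_CUBIC))
E
```

```text
time: 1.77
position: [0.5942, -0.0035, 0.3409]
tool_rot: [-3.142, 0.001, 0.026]
wrist_force: [1.1, -1.0, 1.1]
finger_gap: 0.0854
[ 0.59423333 -0.00345481  0.34091254] [-3.14152148e+00  7.63334338e-04  2.60427397e-02]
```

View pics/v1.png

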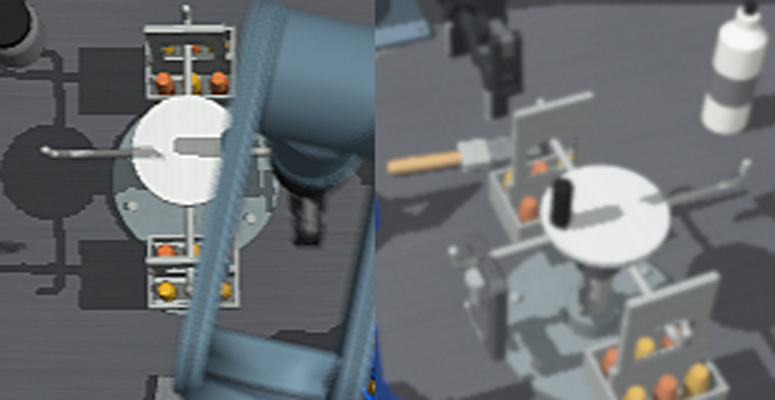

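```bash
python3 -m creep '{"delta_pos":[[20,-23,0],[40,-47,0],[61,-70,0],[61,-70,0],[61,-70,25],[61,-70,50],[61,-70,75],[61,-70,75],[61,-70,75],[61,-70,75]],"yaw":[0,0,0,0,0,0,0,0,0,0],"jaw":[0,0,0,0,0,0,0,0,0,0]}'
python3 - <<'E'
from rig import monitor,capture
import numpy as np,cv2
print(monitor.get_state()["position"],monitor.get_state()["tool_rot"])
for n in("top","scene"):
    c=capture(n);np.savez(f"pics/{n}2.npz",**c);cv2.imwrite(f"pics/{n}2.png",c["img"][:,:,::-1])
t=cv2.imread("pics/top2.png")[90:250,180:330];s=cv2.imread("pics/scene2.png")[150:310,240:400]
cv2.imwrite("pics/v2.png",cv2.resize(np.hstack([t,s]),None,fx=2.5,fy=2.5,interpolation=cv2.INTER_CUBIC))
E
```

```text
time: 2.7
position: [0.6533, 0.0651, 0.2678]
tool_rot: [3.141, -0.002, 0.021]
wrist_force: [-0.1, 0.2, 0.3]
finger_gap: 0.0853
[0.65332619 0.06506043 0.26784805] [ 3.14126422e+00 -1.51159900e-03  2.12540163e-02]
```

View pics/v2.png

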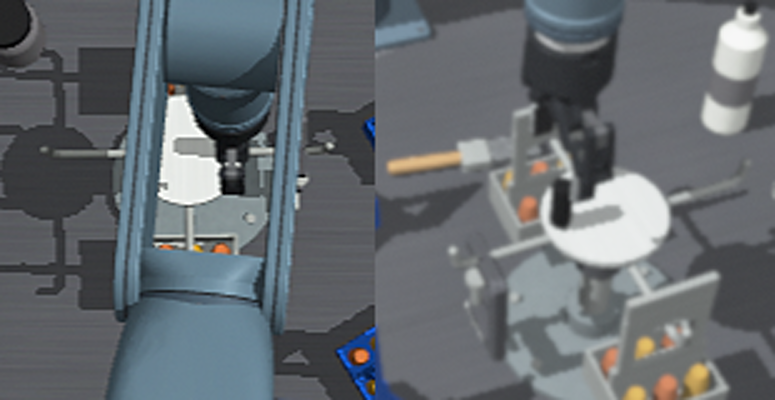

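```bash
python3 - <<'E'
from h import *
S=load("pics/scene2.npz")
def pr(p):
    q=np.linalg.inv(S["extrinsics"])@np.r_[p,1];q=q[:3]/q[2];u=S["intrinsics"]@q;return np.round([u[0],u[1],(u[0]-240)*2.5+375,(u[1]-150)*2.5],1)
for p in((.653,.065,.268),(.695,.066,.281),(.611,.065,.281),(.653,.068,.255)):print(p,pr(p))
E
```

```text
(0.653, 0.065, 0.268) [314.  219.6 560.  174. ]
(0.695, 0.066, 0.281) [322.  228.4 579.9 196. ]
(0.611, 0.065, 0.281) [307.5 203.8 543.8 134.5]
(0.653, 0.068, 0.255) [314.9 223.1 562.2 182.7]
```

```bash
python3 -m creep '{"delta_pos":[[0,-2,12],[0,-3,25],[0,-3,38],[0,-3,50],[0,-3,50],[0,-3,50],[0,-3,50],[0,-3,50],[0,-3,50],[0,-3,50]],"yaw":[0,0,0,0,0,0,0,0,0,0],"jaw":[0,0,0,0,60,130,160,170,175,175]}'
```

```text
time: 3.63
position: [0.6533, 0.0688, 0.2172]
tool_rot: [3.141, -0.001, 0.022]
wrist_force: [-0.8, 0.2, 0.3]
finger_gap: 0.0269
```

```bash
cat > arc.py <<'E'
import numpy as np,sys
from rig import monitor
s=monitor.get_state();p=s["position"];y=s["tool_rot"][2]
A=np.array([.6545,.1193]);r=.0505
ex=np.array([np.cos(y),np.sin(y)]);ey=np.array([np.sin(y),-np.cos(y)])
a0=np.degrees(np.arctan2(*(p[:2]-A)[::-1]))
print("ang",a0,"r",np.linalg.norm(p[:2]-A),"yaw",np.degrees(y))
for k in range(1,11):
    a=np.radians(a0+float(sys.argv[1])*k); q=A+r*np.array([np.cos(a),np.sin(a)])-p[:2]
    print(np.round([1e3*q@ex,1e3*q@ey],1))
E
python3 arc.py 6
```

```text
ang -91.3411153284966 r 0.050536908011742224 yaw 1.2660422084753808
[ 5.3 -0.1]
[10.5 -0.7]
[15.7 -1.8]
[20.7 -3.5]
[25.5 -5.6]
[30.1 -8.3]
[ 34.3 -11.5]
[ 38.3 -15. ]
[ 41.8 -19. ]
[ 44.8 -23.3]
```

```bash
python3 -m creep '{"delta_pos":[[5,0,0],[10,-1,0],[16,-2,0],[21,-3,0],[25,-6,0],[30,-8,0],[34,-11,0],[38,-15,0],[42,-19,0],[45,-23,0]],"yaw":[-6,-12,-18,-24,-30,-36,-42,-48,-54,-60],"jaw":[175,175,175,175,175,175,175,175,175,175]}'; python3 arc.py 6
```

```text
time: 4.47
position: [0.6968, 0.0907, 0.217]
tool_rot: [3.142, 0.004, 1.073]
wrist_force: [-4.5, -6.4, 2.9]
finger_gap: 0.0269
ang -34.094928915553474 r 0.05106485769066942 yaw 61.490673459224865
[ 5.3 -0.3]
[10.6 -0.6]
[15.8 -1.5]
[20.9 -2.9]
[25.8 -4.8]
[30.5 -7.3]
[ 34.9 -10.2]
[ 39.  -13.5]
[ 42.7 -17.3]
[ 46.  -21.4]
```

```bash
python3 -m creep '{"delta_pos":[[5,0,0],[11,-1,0],[16,-2,0],[21,-3,0],[25,-5,0],[25,-5,0],[25,-5,0],[25,-5,0]],"yaw":[-6,-12,-18,-22,-25,-25,-25,-25],"jaw":[175,175,175,175,175,175,175,175]}'; python3 arc.py 6|head -1
python3 - <<'E'
from rig import monitor,capture
import numpy as np,cv2
for n in("top","scene"):
    c=capture(n);np.savez(f"pics/{n}3.npz",**c);cv2.imwrite(f"pics/{n}3.png",c["img"][:,:,::-1])
t=cv2.imread("pics/top3.png")[90:250,180:330];s=cv2.imread("pics/scene3.png")[150:310,240:400]
cv2.imwrite("pics/v3.png",cv2.resize(np.hstack([t,s]),None,fx=2.5,fy=2.5,interpolation=cv2.INTER_CUBIC))
E
```

```text
time: 5.13
position: [0.705, 0.1173, 0.2164]
tool_rot: [3.142, -0.0, 1.505]
wrist_force: [-0.0, 0.6, -0.0]
finger_gap: 0.027
ang -2.242626289737296 r 0.050570379923900545 yaw 86.20652170022892
```

View pics/v3.png

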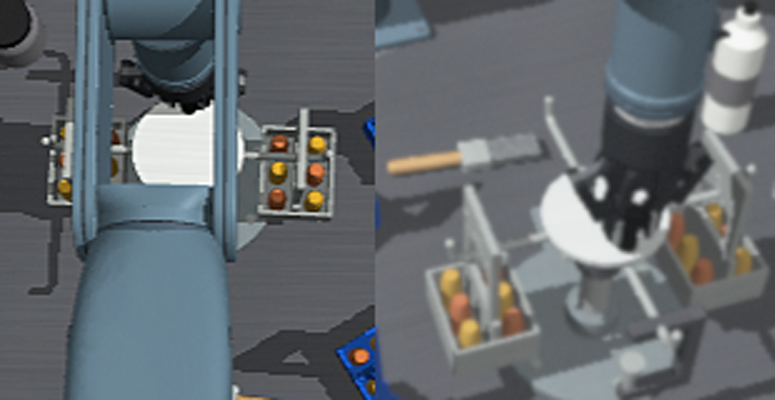

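```bash
python3 -m creep '{"delta_pos":[[0,0,0],[0,0,0],[0,0,-20],[0,0,-50],[0,0,-90],[0,0,-130],[-30,-16,-130],[-66,-34,-130],[-102,-53,-130],[-138,-72,-130]],"yaw":[0,0,0,0,0,0,5,12,19,26],"jaw":[0,0,0,0,0,0,0,0,0,0]}'
python3 -c "
from rig import monitor;s=monitor.get_state();print(s['position'],s['tool_rot'])"
```

```text
time: 6.07
position: [0.6233, -0.0168, 0.3464]
tool_rot: [3.141, -0.0, 1.047]
wrist_force: [0.8, -0.9, 0.4]
finger_gap: 0.0858
[ 0.62327357 -0.01675467  0.34642204] [ 3.14095541e+00 -7.14476519e-05  1.04673065e+00]
```

```bash
python3 -m creep '{"delta_pos":[[-34,-1,0],[-67,-2,0],[-100,-3,0],[-134,-4,0],[-167,-5,0],[-200,-6,0],[-234,-7,0],[-267,-8,0],[-300,-9,0],[-334,-9,0]],"yaw":[7,14,20,27,34,40,47,54,60,67],"jaw":[0,0,0,0,0,0,0,0,0,0]}'
python3 - <<'E'
from rig import monitor,capture
import numpy as np,cv2
for n in("top","scene"):
    c=capture(n);np.savez(f"pics/{n}4.npz",**c);cv2.imwrite(f"pics/{n}4.png",c["img"][:,:,::-1])
t=cv2.imread("pics/top4.png")[90:250,180:330];s=cv2.imread("pics/scene4.png")[150:310,240:400]
cv2.imwrite("pics/v4.png",cv2.resize(np.hstack([t,s]),None,fx=2.5,fy=2.5,interpolation=cv2.INTER_CUBIC))
s=monitor.get_state();print(s['position'],s['tool_rot'])
E
```

```text
time: 6.9
position: [0.4497, -0.3024, 0.3467]
tool_rot: [3.141, -0.001, -0.123]
wrist_force: [0.5, -1.0, -0.9]
finger_gap: 0.0855
[ 0.44832331 -0.30550776  0.34616358] [ 3.13969387e+00  9.49607705e-04 -1.26749618e-01]
```

View pics/v4.png

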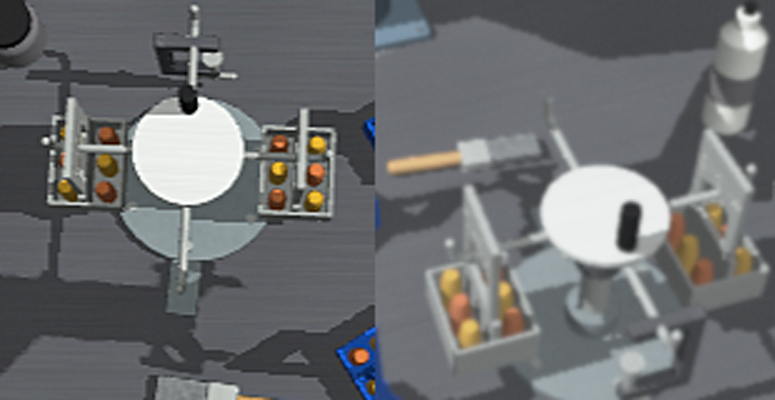

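View pics/scene4.png

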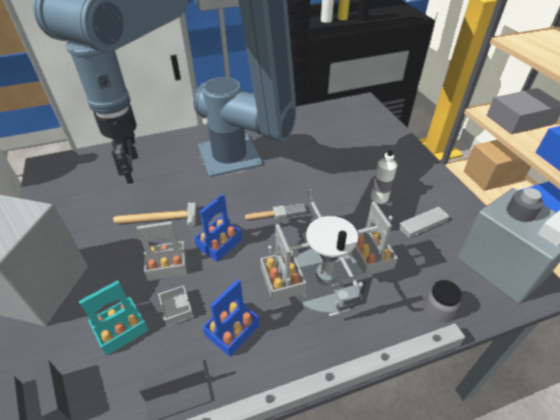

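The rack now has its hook (top crop 183,290) above the tongue (crop 180,300). I'll measure both at larger scale.

```bash
python3 - <<'E'
from h import *
T,S=load("pics/top4.npz"),load("pics/scene4.npz")
cv2.imwrite("pics/v5.png",cv2.resize(T["img"][165:221,226:280,::-1],None,fx=10,fy=10,interpolation=cv2.INTER_NEAREST))
cv2.imwrite("pics/v6.png",cv2.resize(S["img"][180:240,290:350,::-1],None,fx=10,fy=10,interpolation=cv2.INTER_NEAREST))
E
```

```text
(no output)
```

View pics/v5.png

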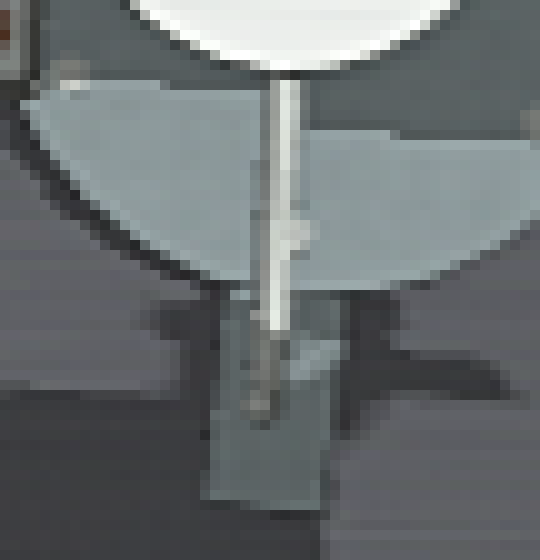

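View pics/v6.png

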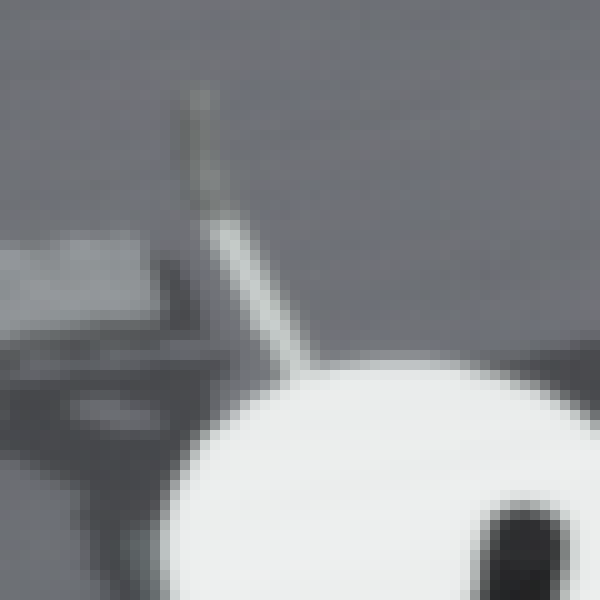

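```bash
python3 - <<'E'
from h import *
np.set_printoptions(precision=4,suppress=True)
T,S=load("pics/top4.npz"),load("pics/scene4.npz")
f=lambda x,y,z:plane(T,226+x/10-.5,165+y/10-.5,z)
ang=lambda a,b:np.degrees(np.arctan2(*(b-a)[:2][::-1]))
a,b=f(284,300,.008),f(264,503,.008); print("tongue",a,b,ang(a,b))
b1,b2=f(284,80,.18),f(273,320,.18); print("bar",b1,b2,ang(b1,b2))
tip=f(262,400,.21);print("tip",tip)
print("tri tip",tri(T,(226+26.2-.5,165+40.2-.5),S,(290+20-.5,180+9.2-.5)))
print("bend tri",tri(T,(226+27.0-.5,165+33-.5),S,(290+22-.5,180+21.3-.5)))
A=np.array([.6545,.1193])
for p in(b,b2,tip):print(np.degrees(np.arctan2(*(p[:2]-A)[::-1])),np.linalg.norm(p[:2]-A))
E
```

```text
tongue [0.5439 0.1306 0.008 ] [0.477  0.1361 0.008 ] 175.31479089207795
bar [0.5898 0.1213 0.18  ] [0.5202 0.1233 0.18  ] 178.3120743731121
tip [0.4947 0.1242 0.21  ]
tri tip (array([0.4936, 0.1229, 0.2113]), np.float64(0.0024471287694188266))
bend tri (array([0.516 , 0.1219, 0.186 ]), np.float64(0.004032779854914798))
174.59117491692678 0.178326627490848
178.28030135150587 0.13438049158838358
178.25652235388745 0.15992036861096248
```

```bash
python3 -m creep '{"delta_pos":[[0,0,30],[0,0,60],[0,0,90],[0,0,115],[0,0,130],[0,0,140],[0,0,140],[0,0,140]],"yaw":[0,0,0,0,0,0,0,0],"jaw":[0,0,0,0,0,0,0,0]}'
python3 - <<'E'
from rig import monitor,capture
from h import *
for n in("top","scene"):
    c=capture(n);np.savez(f"pics/{n}5.npz",**c)
s=cv2.resize(load("pics/scene5.npz")["img"][180:290,110:220,::-1],None,fx=5,fy=5,interpolation=cv2.INTER_CUBIC);cv2.imwrite("pics/v7.png",s)
s=monitor.get_state();print(s['position'],s['tool_rot'])
E
```

```text
time: 7.67
position: [0.4511, -0.3013, 0.2067]
tool_rot: [3.142, -0.0, -0.117]
wrist_force: [-0.2, 0.3, 0.3]
finger_gap: 0.0851
[ 0.45159116 -0.3019487   0.20785198] [ 3.13993224e+00 -2.17486703e-03 -1.17020519e-01]
```

View pics/v7.png

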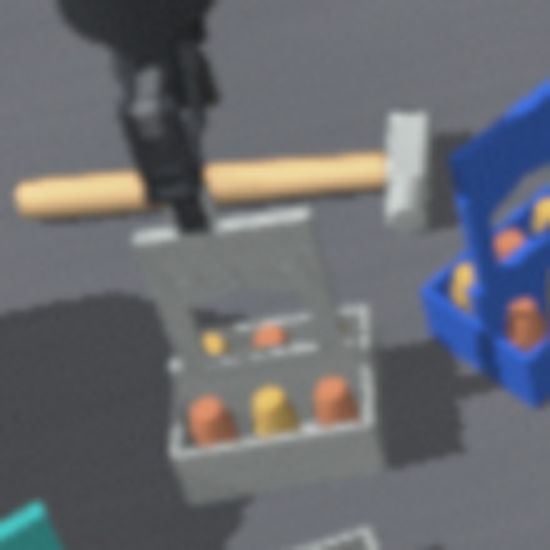

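```bash
python3 -m creep '{"delta_pos":[[-1,0,20],[-1,0,40],[-1,0,55],[-1,0,66],[-1,0,66],[-1,0,66],[-1,0,66],[-1,0,66],[-1,0,66],[-1,0,66]],"yaw":[0,0,0,0,0,0,0,0,0,0],"jaw":[0,0,0,0,60,120,180,220,255,255]}'
python3 -m creep '{"delta_pos":[[0,0,0],[0,0,0],[0,0,0],[0,0,0]],"yaw":[0,0,0,0],"jaw":[255,255,255,255]}'
```

```text
time: 8.6
position: [0.4501, -0.3017, 0.1411]
tool_rot: [3.141, -0.001, -0.118]
wrist_force: [-0.4, -0.1, -1.3]
finger_gap: 0.0126
time: 8.93
position: [0.4502, -0.3015, 0.1409]
tool_rot: [3.141, -0.001, -0.117]
wrist_force: [0.7, 1.1, 5.9]
finger_gap: 0.0075
```

```bash
python3 -m creep '{"delta_pos":[[0,0,-5],[0,0,-15],[0,0,-35],[0,0,-60],[0,0,-90],[0,0,-120],[0,0,-150],[0,0,-175],[0,0,-190],[0,0,-200]],"yaw":[0,0,0,0,0,0,0,0,0,0],"jaw":[255,255,255,255,255,255,255,255,255,255]}'
python3 - <<'E'
from rig import monitor,capture
from h import *
for n in("top","scene"):
    c=capture(n);np.savez(f"pics/{n}6.npz",**c);cv2.imwrite(f"pics/{n}6.png",c["img"][:,:,::-1])
s=monitor.get_state();print(s['position'],s['tool_rot'],s['torque'])
E
```

```text
time: 9.77
position: [0.4497, -0.3015, 0.3427]
tool_rot: [3.14, -0.001, -0.118]
wrist_force: [0.2, 0.4, -4.6]
finger_gap: 0.007
[ 0.44990486 -0.30169181  0.34179896] [ 3.13994571e+00 -1.71158197e-03 -1.17671130e-01] [-0.02580239 -0.01585697 -0.01973471]
```

View pics/scene6.png

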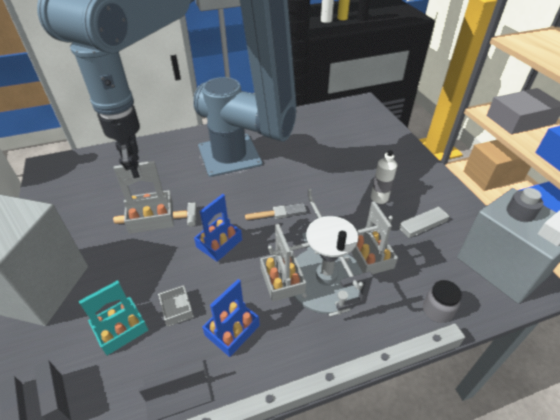

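View pics/top6.png

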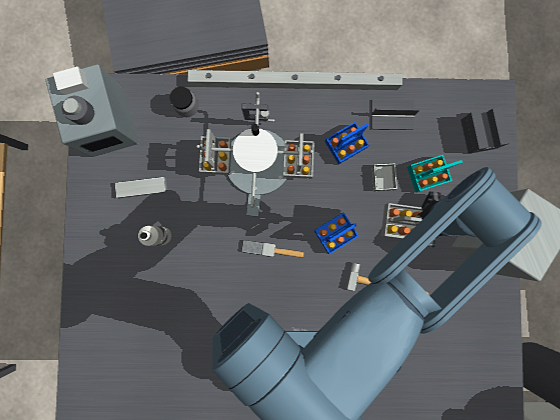

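```bash
python3 -m creep '{"delta_pos":[[0,-5,-10],[-2,-12,-20],[-4,-25,-20],[-8,-42,-20],[-13,-64,-20],[-18,-88,-20],[-23,-113,-20],[-28,-138,-20],[-33,-163,-20],[-38,-188,-20]],"yaw":[0,0,0,-1,-1,-1,-2,-2,-2,-2],"jaw":[255,255,255,255,255,255,255,255,255,255]}'
python3 -m creep '{"delta_pos":[[-5,-25,0],[-10,-50,0],[-15,-75,0],[-20,-100,0],[-25,-125,0],[-30,-150,0],[-35,-175,0],[-40,-200,0],[-44,-220,0],[-47,-232,0]],"yaw":[0,-1,-1,-1,-2,-2,-3,-3,-3,-3],"jaw":[255,255,255,255,255,255,255,255,255,255]}'
python3 -m creep '{"delta_pos":[[0,0,0],[0,0,0],[0,0,0],[0,0,0]],"yaw":[0,0,0,0],"jaw":[255,255,255,255]}'
```

```text
time: 10.7
position: [0.4327, -0.1071, 0.3597]
tool_rot: [-3.141, 0.001, -0.081]
wrist_force: [0.4, -0.3, -4.2]
finger_gap: 0.0073
time: 11.53
position: [0.404, 0.1281, 0.3598]
tool_rot: [-3.14, 0.001, -0.026]
wrist_force: [0.6, -0.2, -4.8]
finger_gap: 0.0069
time: 11.87
position: [0.4059, 0.1247, 0.3601]
tool_rot: [3.141, 0.0, -0.03]
wrist_force: [-0.3, -0.3, -4.8]
finger_gap: 0.007
```

```bash
python3 -m creep '{"delta_pos":[[0,0,15],[0,0,35],[0,0,60],[0,0,85],[0,0,105],[0,0,118],[0,0,126],[0,0,126],[0,0,126],[0,0,126]],"yaw":[0,0,0,0,0,0,0,0,0,0],"jaw":[255,255,255,255,255,255,255,255,255,255]}'
python3 - <<'E'
from rig import monitor,capture
from h import *
for n in("top","scene"):
    c=capture(n);np.savez(f"pics/{n}7.npz",**c);cv2.imwrite(f"pics/{n}7.png",c["img"][:,:,::-1])
T,S=load("pics/top7.npz")["img"],load("pics/scene7.npz")["img"]
cv2.imwrite("pics/v8.png",cv2.resize(T[165:275,200:310,::-1],None,fx=5,fy=5,interpolation=cv2.INTER_NEAREST))
cv2.imwrite("pics/v9.png",cv2.resize(S[130:240,250:360,::-1],None,fx=5,fy=5,interpolation=cv2.INTER_NEAREST))
s=monitor.get_state();print(s['position'],s['tool_rot'],s['torque'])
E
```

```text
time: 12.7
position: [0.4072, 0.1247, 0.2354]
tool_rot: [-3.141, -0.002, -0.031]
wrist_force: [0.1, -0.5, -4.7]
finger_gap: 0.0073
[0.40720427 0.12485703 0.2354407 ] [-3.14143210e+00 -2.35992868e-03 -3.04160943e-02] [ 0.00717871 -0.01988046 -0.01276348]
```

View pics/v8.png

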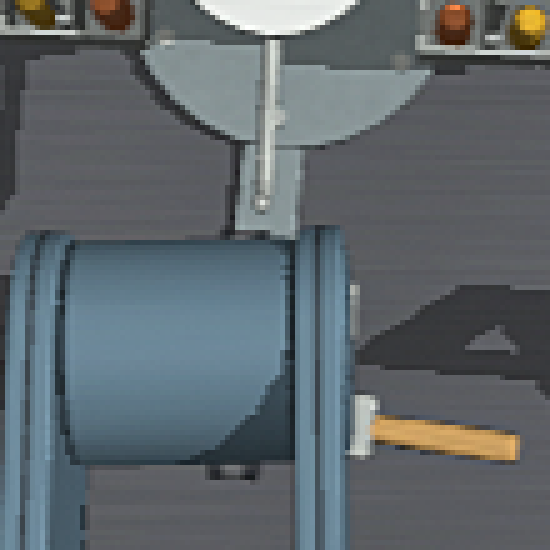

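View pics/v9.png

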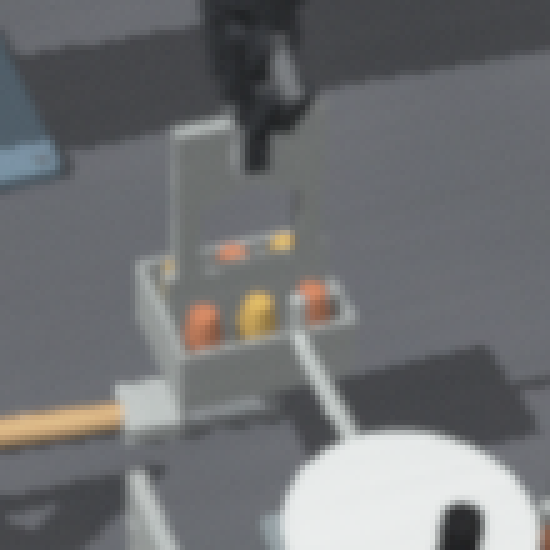

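```bash
python3 - <<'E'
from h import *
np.set_printoptions(precision=4,suppress=True)
S=load("pics/scene7.npz"); P=cloud(S)
print(plane(S,284.3,155.2,.2695),plane(S,314.2,149.0,.2695))
m=(abs(P[...,0]-.409)<.012)&(abs(P[...,1]-.125)<.07)&(P[...,2]>.15)&(P[...,2]<.28); m&=(np.ptp(S["img"].astype(int),axis=2)<30)&(S["img"].max(2)>80)
Q=P[m];print(len(Q),Q.min(0),Q.max(0),np.median(Q,0))
z=Q[:,2];r=np.c_[Q[:,1]-.125,Q[:,2]-.2,np.ones(len(Q))]
print(np.linalg.lstsq(r,Q[:,0],rcond=None)[0])
for a in np.arange(.15,.28,.008):
    k=Q[(z>=a)&(z<a+.008)]; 
    if len(k): print(round(a,3),k[:,1].min(),k[:,1].max(),np.sort(np.round(k[:,1]-.125,3))[::3])
E
```

```text
[0.4004 0.0812 0.2695] [0.4018 0.1703 0.2695]
708 [0.3976 0.0726 0.15  ] [0.42   0.1725 0.2767] [0.4101 0.1124 0.2231]
[0.0397 0.0065 0.4099]
0.15 0.07286411322097616 0.1715396058096361 [-0.052 -0.051 -0.048 -0.044 -0.041 -0.037 -0.032 -0.026 -0.023 -0.017
 -0.013 -0.01   0.     0.003  0.009  0.015  0.019  0.024  0.031  0.038
  0.044]
0.158 0.07255434489932658 0.17251462373536927 [-0.052 -0.049 -0.045 -0.041 -0.036 -0.031 -0.028 -0.026 -0.022 -0.019
 -0.016 -0.013 -0.009 -0.007 -0.005 -0.003 -0.     0.003  0.007  0.011
  0.014  0.015  0.018  0.021  0.025  0.03   0.032  0.036  0.041  0.046
  0.048]
0.166 0.0787823110593153 0.1725010645701804 [-0.046 -0.041 -0.037 -0.032 -0.019  0.009  0.031  0.035  0.04   0.048]
0.174 0.07915692844397895 0.16863899754907288 [-0.046 -0.045 -0.041 -0.035 -0.032  0.029  0.034  0.04   0.043]
0.182 0.07863235107699498 0.16812563490652274 [-0.046 -0.045 -0.041 -0.035 -0.031  0.03   0.034  0.039  0.043]
0.19 0.079495358353709 0.16746822891644605 [-0.046 -0.041 -0.035 -0.032  0.029  0.032  0.039  0.042]
0.198 0.07847623226099146 0.16669523809523226 [-0.047 -0
[... 800 characters left out ...]
  0.003  0.012  0.017  0.021  0.027  0.03   0.036  0.039]
0.246 0.07874601437815251 0.16752731650732164 [-0.046 -0.045 -0.042 -0.037 -0.033 -0.03  -0.024 -0.021 -0.015 -0.013
 -0.012 -0.009  0.012  0.017  0.021  0.024  0.027  0.033  0.037  0.039
  0.042]
0.254 0.07859166610637144 0.16608450178518172 [-0.046 -0.045 -0.043 -0.039 -0.036 -0.032 -0.027 -0.025 -0.021 -0.016
 -0.013 -0.011  0.011  0.021  0.029  0.033  0.035  0.041]
0.262 0.07991963163733593 0.16857283201140424 [-0.045 -0.043 -0.041 -0.039 -0.036 -0.033 -0.032 -0.03  -0.025 -0.022
 -0.02  -0.019 -0.013 -0.013 -0.01   0.029  0.034  0.038  0.041]
0.27 0.07993194501413933 0.16849223406229316 [-0.045 -0.029 -0.023 -0.018 -0.012  0.035]
```

```bash
python3 -m creep '{"delta_pos":[[8,0,0],[20,0,0],[35,0,0],[50,0,0],[65,-1,0],[80,-1,0],[95,-2,0],[110,-2,0],[120,-2,0],[127,-2,0]],"yaw":[0,0,0,0,0,0,0,0,0,0],"jaw":[255,255,255,255,255,255,255,255,255,255]}'
python3 -m creep '{"delta_pos":[[0,0,0],[0,0,0],[0,0,5],[0,0,10],[0,0,15],[0,0,15],[0,0,15]],"yaw":[0,0,0,0,0,0,0],"jaw":[255,255,255,255,255,255,255]}'
python3 - <<'E'
from rig import monitor,capture
from h import *
for n in("top","scene"):
    c=capture(n);np.savez(f"pics/{n}8.npz",**c);cv2.imwrite(f"pics/{n}8.png",c["img"][:,:,::-1])
T,S=load("pics/top8.npz")["img"],load("pics/scene8.npz")["img"]
cv2.imwrite("pics/v10.png",np.hstack([cv2.resize(a[...,::-1],None,fx=4,fy=4,interpolation=cv2.INTER_CUBIC) for a in(T[130:230,205:300],S[150:250,265:365])]))
s=monitor.get_state();print(s['position'],s['tool_rot'],s['torque'])
E
```

```text
time: 13.63
position: [0.5354, 0.1229, 0.234]
tool_rot: [3.142, -0.001, -0.031]
wrist_force: [0.7, 0.6, -5.0]
finger_gap: 0.0071
time: 14.22
position: [0.5327, 0.1231, 0.2188]
tool_rot: [3.142, 0.001, -0.03]
wrist_force: [0.1, 1.0, -4.0]
finger_gap: 0.0073
[0.53332969 0.12307929 0.21945044] [-3.14156381e+00 -2.14009088e-04 -3.02659808e-02] [-0.01373642 -0.03164841  0.00892098]
```

View pics/v10.png

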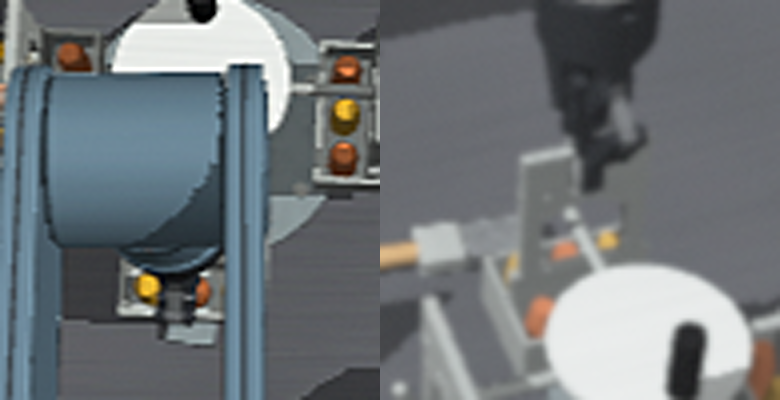

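```bash
python3 -m creep '{"delta_pos":[[0,0,5],[0,0,10],[0,0,15],[0,0,18],[0,0,20],[0,0,20],[0,0,20]],"yaw":[0,0,0,0,0,0,0],"jaw":[255,255,255,255,255,255,255]}'
python3 -m creep '{"delta_pos":[[0,0,1],[0,0,2],[0,0,2],[0,0,2]],"yaw":[0,0,0,0],"jaw":[255,255,255,255]}'
```

```text
time: 14.9
position: [0.5333, 0.1231, 0.1992]
tool_rot: [-3.142, 0.0, -0.03]
wrist_force: [0.3, -0.1, -3.8]
finger_gap: 0.0067
time: 15.23
position: [0.5334, 0.1231, 0.1974]
tool_rot: [-3.142, -0.0, -0.03]
wrist_force: [0.0, 0.9, -4.6]
finger_gap: 0.0074
```

```bash
python3 -m creep '{"delta_pos":[[0,0,1],[0,0,1],[0,0,2],[0,0,2]],"yaw":[0,0,0,0],"jaw":[255,255,255,255]}'
python3 -m creep '{"delta_pos":[[0,0,1],[0,0,1],[0,0,1]],"yaw":[0,0,0],"jaw":[255,255,255]}'
```

```text
time: 15.57
position: [0.5336, 0.1231, 0.1967]
tool_rot: [-3.142, -0.002, -0.03]
wrist_force: [-3.6, 0.1, 5.0]
finger_gap: 0.0072
time: 15.82
position: [0.5337, 0.1231, 0.1966]
tool_rot: [3.142, -0.002, -0.03]
wrist_force: [-4.3, -0.5, 9.9]
finger_gap: 0.007
```

```bash
python3 -m creep '{"delta_pos":[[0,0,-1],[0,0,-2],[0,0,-2],[0,0,-2],[0,0,-2],[0,0,-2],[0,0,-2],[0,0,-2],[0,0,-2],[0,0,-2]],"yaw":[0,0,0,0,0,0,0,0,0,0],"jaw":[255,255,228,224,220,216,212,208,206,206]}'
python3 - <<'E'
from rig import monitor,capture
from h import *
for n in("top","scene"):
    c=capture(n);np.savez(f"pics/{n}9.npz",**c);cv2.imwrite(f"pics/{n}9.png",c["img"][:,:,::-1])
T,S=load("pics/top9.npz")["img"],load("pics/scene9.npz")["img"]
cv2.imwrite("pics/v11.png",np.hstack([cv2.resize(a[...,::-1],None,fx=4,fy=4,interpolation=cv2.INTER_CUBIC) for a in(T[130:230,205:300],S[150:250,265:365])]))
s=monitor.get_state();print(s['position'],s['tool_rot'],s['wrist_force'])
E
```

```text
time: 16.65
position: [0.5334, 0.123, 0.1962]
tool_rot: [-3.142, 0.0, -0.03]
wrist_force: [-0.4, 0.5, -0.4]
finger_gap: 0.016
[0.53340382 0.12305286 0.19631338] [-3.14158814e+00 -2.87577960e-05 -3.03211641e-02] [ 0.59597096 -0.31154107 -0.35731384]
```

View pics/v11.png

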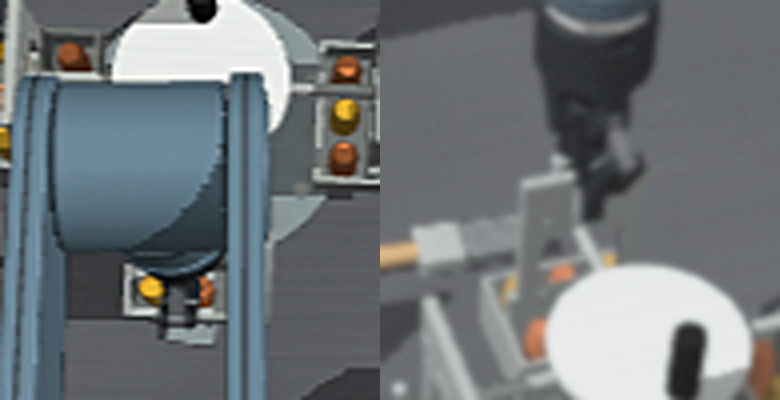

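```bash
python3 -m creep '{"delta_pos":[[0,0,-4],[0,0,-10],[0,0,-18],[0,0,-26],[0,0,-36],[0,0,-50],[0,0,-70],[0,0,-95],[0,0,-120],[0,0,-140]],"yaw":[0,0,0,0,0,0,0,0,0,0],"jaw":[206,206,206,206,206,206,206,206,206,206]}'
python3 -m creep '{"delta_pos":[[-25,0,0],[-55,0,-10],[-90,0,-20],[-120,30,-20],[-120,65,-20],[-120,100,-20],[-120,135,-20],[-120,170,-20],[-120,200,-20],[-120,220,-20]],"yaw":[0,0,0,0,0,0,0,0,0,0],"jaw":[206,206,206,206,206,206,206,206,206,206]}'
python3 - <<'E'
from rig import monitor,capture
from h import *
for n in("top","scene"):
    c=capture(n);np.savez(f"pics/{n}10.npz",**c);cv2.imwrite(f"pics/{n}10.png",c["img"][:,:,::-1])
T,S=load("pics/top10.npz")["img"],load("pics/scene10.npz")["img"]
cv2.imwrite("pics/v12.png",np.hstack([cv2.resize(a[...,::-1],None,fx=4,fy=4,interpolation=cv2.INTER_CUBIC) for a in(T[130:230,205:300],S[150:250,265:365])]))
E
```

```text
time: 17.58
position: [0.5336, 0.1231, 0.3395]
tool_rot: [-3.141, -0.003, -0.03]
wrist_force: [1.0, 0.4, 0.3]
finger_gap: 0.0165
time: 18.42
position: [0.4064, -0.0958, 0.3575]
tool_rot: [3.14, -0.001, -0.032]
wrist_force: [1.1, -0.5, 0.3]
finger_gap: 0.0162
```

View pics/v12.png

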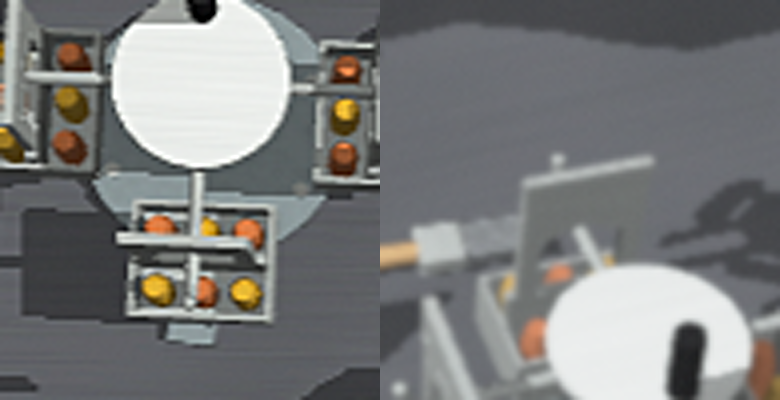

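View pics/top10.png

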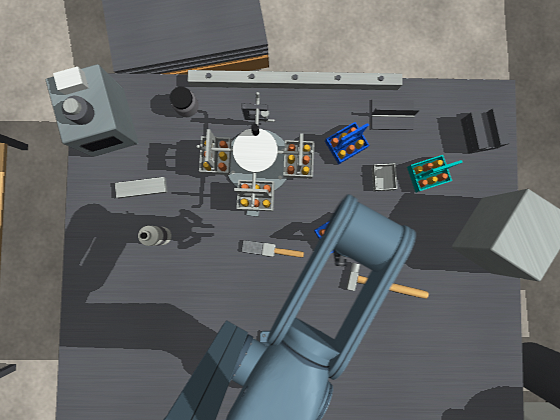

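The tote hangs on the hook with its six nozzles (top crop 200,260). I'll let it settle and check height, tilt and stillness.

```bash
python3 -m creep '{"delta_pos":[[0,0,0],[0,0,0],[0,0,0],[0,0,0],[0,0,0],[0,0,0],[0,0,0],[0,0,0],[0,0,0],[0,0,0]],"yaw":[0,0,0,0,0,0,0,0,0,0],"jaw":[206,206,206,206,206,206,206,206,206,206]}'
python3 - <<'E'
from rig import monitor,capture
from h import *
np.set_printoptions(precision=4,suppress=True)
for n in("top","scene"):
    c=capture(n);np.savez(f"pics/{n}11.npz",**c)
T0,T,S=load("pics/top10.npz"),load("pics/top11.npz"),load("pics/scene11.npz")
d=np.abs(T0["img"].astype(int)-T["img"])[170:215,230:280].max();print("img diff at tote",d)
P=cloud(T);m=(P[...,2]>.222)&(P[...,2]<.24)&(abs(P[...,0]-.53)<.03)&(abs(P[...,1]-.122)<.06)
Q=P[m];print("plate top",len(Q),np.median(Q,0),Q.min(0),Q.max(0)); A=np.array([.6545,.1193])
yy=Q[:,1];print("slope x,z vs y",np.polyfit(yy,Q[:,0],1)[0],np.polyfit(yy,Q[:,2],1)[0])
m=(abs(P[...,2]-.1)<.006)&(abs(P[...,0]-.535)<.07)&(abs(P[...,1]-.122)<.065);Q=P[m];print("rim",len(Q),Q.min(0),Q.max(0),Q.mean(0))
P2=cloud(S);m=(P2[...,2]>.13)&(P2[...,2]<.225)&(abs(P2[...,0]-.535)<.02)&(abs(P2[...,1]-.122)<.046)&(P2[...,2]>.195);Q=P2[m]
print("face tilt dx/dz",np.linalg.lstsq(np.c_[Q[:,1]-.12,Q[:,2]-.2,np.ones(len(Q))],Q[:,0],rcond=None)[0],len(Q))
s=monitor.get_state();print(s['time'],s['joint_velocities'].round(4))
# others
a=load("pics/top0.npz")["img"]
for nm,b in dict(tray=(165,195,370,402),spray=(222,250,133,175),brush=(238,260,236,305),bar=(175,200,110,168)).items():
    print(nm,np.abs(a[b[0]:b[1],b[2]:b[3]].astype(int)-T["img"][b[0]:b[1],b[2]:b[3]]).mean())
E
```

```text
time: 19.35
position: [0.4068, -0.0932, 0.3563]
tool_rot: [-3.142, 0.0, -0.03]
wrist_force: [1.5, -0.4, -0.5]
finger_gap: 0.0165
img diff at tote 34
plate top 107 [0.5331 0.1282 0.2315] [0.5285 0.0839 0.2226] [0.5386 0.1727 0.2375]
slope x,z vs y 0.041075718612819424 -0.03803129213733286
rim 237 [0.4872 0.0668 0.0941] [0.5793 0.1794 0.1059] [0.5304 0.1191 0.1006]
face tilt dx/dz [0.0389 0.0047 0.5363] 259
19.45 [-0.0014 -0.0014 -0.0006  0.0003  0.0004 -0.0004]
tray 4.518055555555556
spray 42.11592970521542
brush 4.9396135265700485
bar 5.854712643678161
```

Plate top is at 231 mm, tilt about 0.04 rad. The spray region differs by 42 grey levels from the start. That may be the arm's shadow, so I'll check by geometry, and stillness again.

```bash
python3 - <<'E'
from rig import capture
from h import *
np.set_printoptions(precision=4,suppress=True)
T=capture("top");np.savez("pics/top12.npz",**T)
d=np.abs(load("pics/top11.npz")["img"].astype(int)-T["img"])[170:215,230:280];print("still diff",d.max(),(d>10).sum())
A,B=cloud(load("pics/top0.npz")),cloud(T)
for nm,(x0,x1,y0,y1,z0,z1) in dict(spray=(.3,.5,.3,.5,.03,.25),tray=(.52,.64,-.34,-.22,.015,.06),brush=(.36,.46,-.01,.18,.008,.06),bar=(.5,.65,.33,.52,.012,.05),hammer=(.25,.36,-.4,-.1,.008,.06)).items():
    for P in(A,B):
        m=(P[...,0]>x0)&(P[...,0]<x1)&(P[...,1]>y0)&(P[...,1]<y1)&(P[...,2]>z0)&(P[...,2]<z1);print(nm,m.sum(),P[m].mean(0))
a=load("pics/top0.npz")["img"][205:265,115:195,::-1];b=T["img"][205:265,115:195,::-1]
cv2.imwrite("pics/v13.png",cv2.resize(np.hstack([a,b]),None,fx=4,fy=4))
E
```

```text
still diff 4 0
spray 527 [0.4055 0.4186 0.1371]
spray 524 [0.4056 0.4187 0.1378]
tray 159 [ 0.5932 -0.2954  0.03  ]
tray 157 [ 0.5935 -0.2946  0.03  ]
brush 346 [0.3736 0.1035 0.0181]
brush 351 [0.3742 0.1028 0.018 ]
bar 497 [0.5657 0.4698 0.0251]
bar 504 [0.5655 0.4697 0.0249]
hammer 491 [ 0.2754 -0.2328  0.0231]
hammer 310 [ 0.2809 -0.2149  0.0237]
```

View pics/v13.png

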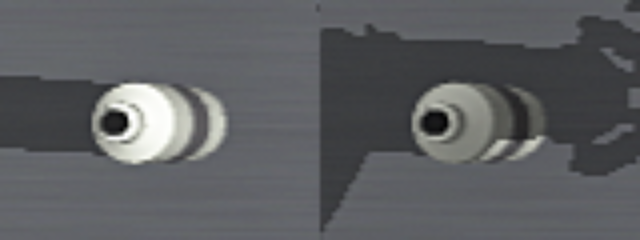

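The spray can hasn't moved; it is only in the arm's shadow. The tote is still. Handing in.

```bash
python3 -c "
from rig import manip,monitor
print(manip.hand_in());print(monitor.get_state()['time'])"
```

```text
the job is handed in; nothing more can be done
None
the job is handed in; nothing more can be done
```

I turned the rack about 87° by its crank knob, so the empty hook stands over the tongue. I then lifted the grey tote by its handle plate, hung it on the hook by its slot and let go. I handed the job in at about 19.5 s, and no verdict was reported.

**Last checks:**
- **Hook:** measured after the turn, it was about 3° off the tongue, or about 7 mm at the seat (limit 45 mm). I did not measure the angle again after hanging the tote.
- **Tote:** the plate top is at 231 mm against 230 mm expected, about 9 mm inside the seat. Tilt is about 0.04 rad and all six nozzles are in. Two pictures in a row showed no movement.
- **Robot:** the arm is well clear of everything. The wrist force fell to about zero on release, so the rack carries the tote.
- **Tray, spray can, brush and bar:** all within 1 mm of where they started. The spray can's picture first looked different, but that was only the arm's shadow.

**One check was inconclusive:** the arm partly hid the hammer in the last top view, so its measured centre shifted by about 19 mm. The gripper stayed well above it throughout.

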